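# Stand the fallen suspension bottle up on its plate

### The job

One of the two square plastic bottles of polishing suspension has fallen over on the microscope bench and lies on its side. Pick it up, turn it cap upwards and set it down gently, upright, in the middle of the flat square metal plate, then let go. Leave the other square bottle and the round jar standing where they are.

Things in the scene. Friction and masses are not known exactly. Their poses are not given: they have to be found in the camera images.
- bottle: The fallen bottle: off-white plastic, flat-sided square body 50 x 50 mm, 90 mm long, with a round grey cap 28 mm across at one end; 114 mm long in all, about 0.22 kg, closed. It lies on a flat side. Origin: centre of the square body, 45 mm from the underside (25 mm above the bench while lying). z axis along the bottle towards the cap (cap end at +69 mm); x and y square to the flat faces.
- mat: The plate the bottle belongs on: a plain flat square of bare metal, 130 x 130 mm and 6 mm thick, no rim, fixed to the bench, empty. Origin: centre of its underside, on the bench top; z up, its upper face at z = 6 mm.
- twin: A second bottle of the same shape and size, standing upright farther back on the bench; to be left alone. Origin: the centre of its square body, 45 mm above the bench; z axis towards the cap.
- jar: A round white jar with a grey lid, about 64 mm across and 85 mm high, standing farther back on the bench; to be left alone. Origin: centre of its underside.
Not all that is in view belongs to the job. Leave any orange look-alike of the bottle alone.

How it is judged:
On the way:
1. the bottle, upright, is lowered onto the plate while the gripper still holds it (not dropped): tilt under 17 degrees, within 50 mm of the plate's centre, less than 14 mm above the plate (angle between bottle's own z axis and vertical below 0.3 rad and z of bottle in the frame of mat below 0.065 m and horizontal distance between bottle and mat below 0.05 m and contact force between bottle and the fingers above 0.5 N), for 0.1 s.
At the end, for the whole second after the job is handed in: The bottle stands cap up on the plate, within 10 degrees of upright, its centre within 35 mm of the plate's centre, released and at rest; the other square bottle and the jar stand where they were (angle between bottle's own z axis and vertical below 0.17 rad and horizontal distance between bottle and mat below 0.035 m and z of bottle in the frame of mat between 0.046 and 0.056 m and linear speed of bottle below 0.02 m/s and angular speed of bottle below 0.2 rad/s); the robot touches nothing.
It fails at once if the other square bottle is moved more than 25 mm or knocked over (distance of twin from where it was at the start of the episode above 0.025 m or angle between twin's own z axis and vertical above 0.3 rad).
It fails at once if the jar is moved more than 25 mm or knocked over (distance of jar from where it was at the start of the episode above 0.025 m or angle between jar's own z axis and vertical above 0.3 rad).
It also fails if it takes over 40 s, if anything falls off the work surface, if the arm or the gripper's body presses on something with over 40 N, if the wrist force passes 120 N, or if a joint passes its speed limit or range.

### The arm

A 7-joint arm with a two-finger parallel gripper is mounted at the origin on the work surface. World frame = base frame: x ahead of the robot, y to its left, z up, the work surface at z = 0. Lengths are in m, angles in rad, forces in N, time in s.
With the tool pointing down it reaches from about 0.425 to 0.8 m from the base axis. Payload 8.3 kg.
Tool frame: the origin (TCP) lies at the very end of the fingers, on their centre line; the grasp point (between the pads) lies 19 mm behind it; z points along the fingers, y is the line along which they close (so a half turn about z gives the same grasp; the last joint's range is limited). The gripper opens to 85 mm and grips with 20 to 120 N. Pads are 22 mm wide; open, the fingers measure 114 mm over their backs; the gripper's body (76 mm by 85 mm) begins 54 mm behind the grasp point. The pads swing forward as they close: fully open they stand 13 mm farther back than shut.
Start: joints at [-0.063, 0.383, 0.016, 1.37, -0.006, 1.388, -0.046], TCP at [0.625, 0, 0.231] pointing down, gripper open.
Joint ranges: [-2.95, 2.95], [-0.25, 2.06], [-1.52, 1.56], [0.18, 2.33], [-1.44, 4.58], [0.02, 2.06], [-3.01, 3.01]. Speed limits (rad/s): [2.39, 2.39, 3.01, 3.01, 3.14, 3.14, 3.14].

### API

Orientations are given as [roll, pitch, yaw] about the fixed x, y, z axes, in that order (R = Rz(yaw) Ry(pitch) Rx(roll)).
In Python, from bench import arm gives the robot as it stands. Calls block until the motion is done:
- arm.move_pose(position, orientation): joint-space move of the TCP to a pose.
- arm.move_straight(position, speed=0.15, attitude=None): straight line of the TCP; attitude=None keeps the orientation; speed is the mean speed in m/s.
- arm.set_joints(angles): joint-space move.
- arm.set_gripper(opening): finger opening in m; the grip force is fixed at half the most; returns when the fingers have stopped.
- arm.pause(seconds).
- arm.solve_ik(position, orientation): joint angles nearest the present ones, or None.
- arm.sense(): the state.
- arm.camera(name): name is "scene" or "side" or "wrist"; returns (picture, depth): 400x640x3 uint8, red, green, blue; 400x640 float32, m along the optical axis (not along the pixel's ray), 0 where there is no reading.
- arm.camera_info(name): a dict with "K" (3x3 intrinsics, pixels), "eye" and "rotation" of the camera in the world. Camera axes: x right, y up, looking along -z (the intrinsics and any distortion apply to the point x, -y, -z); pixel columns grow to the right and rows downward; lengths in m; the calibration is good to about 2 mm. A picture is of the moment at which its call begins: read the wrist's pose just before it. camera_info takes no time and is no camera call; for the wrist camera it gives the pose at the moment of the call.
A pose or a line that the arm cannot do raises arm.PlanningError and nothing moves.
- arm.hand_in(): hands the job in; it is judged then, once.
The state is a dict: "time": time; "qpos": joint angles; "dq": joint speeds; "tau": joint torques, N m; "position": TCP position; "tool_rot": TCP orientation; "force": force on the tool from outside, world axes, zero at the start; "moment": the same for the moment, N m; "finger_gap": finger opening in m; "finger_force": force on a finger pad.
Only numpy, scipy, OpenCV 4.12 (cv2) and the standard library are available. Lean on these libraries where they do the work, as an engineer would, in place of code of your own. Each camera call takes 0.05 s, during which the arm holds its last target. There are 200 camera calls.

## Working session

There is one attempt and no reset: what is moved stays moved. The work goes in short steps, each a Python script; the robot and the scene stay as the last script left them, time stands still between calls to the robot, and variables do not carry over. Pictures are saved under pics/ and viewed, at most 10 in all, crops included, and the job is handed in when it is done.

```bash
mkdir -p pics
cat > h.py <<'E'
import numpy as np, cv2
from bench import arm
def grab(name, fn=None):
    info=arm.camera_info(name); im,d=arm.camera(name)
    if fn: cv2.imwrite('pics/'+fn, im[:,:,::-1])
    return im,d,info
def ray(info,u,v):
    K=np.array(info['K']); x=(u-K[0,2])/K[0,0]; y=(v-K[1,2])/K[1,1]
    return np.array(info['eye']), np.array(info['rotation'])@np.array([x,-y,-1.0])
def onplane(info,u,v,z):
    e,r=ray(info,u,v); return e+r*(z-e[2])/r[2]
def cloud(info,d):
    K=np.array(info['K']); v,u=np.mgrid[:d.shape[0],:d.shape[1]]
    p=np.stack([(u-K[0,2])/K[0,0]*d,-(v-K[1,2])/K[1,1]*d,-d],-1)
    return p@np.array(info['rotation']).T+np.array(info['eye'])
E
python3 - <<'E'
from h import *
for n in('scene','side'):
    im,d,i=grab(n,n+'0.png'); np.savez(n+'0.npz',im=im,d=d); print({k:np.round(v,3).tolist() if k!='name' and not isinstance(v,str) else v for k,v in i.items()})
E
```

```text
{'K': [[492.091, 0.0, 323.04], [0.0, 492.091, 200.148], [0.0, 0.0, 1.0]], 'eye': [1.036, 0.384, 0.787], 'rotation': [0.679, 0.009, 2.269]}
{'K': [[416.161, 0.0, 317.636], [0.0, 416.161, 193.709], [0.0, 0.0, 1.0]], 'eye': [0.542, -0.732, 0.583], 'rotation': [0.96, -0.015, -0.044]}
```

View pics/scene0.png

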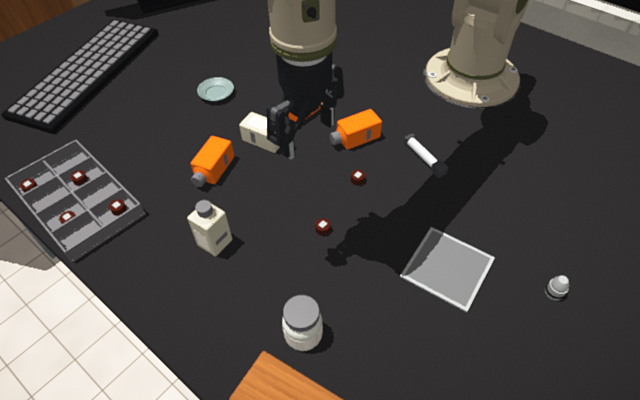

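View pics/side0.png

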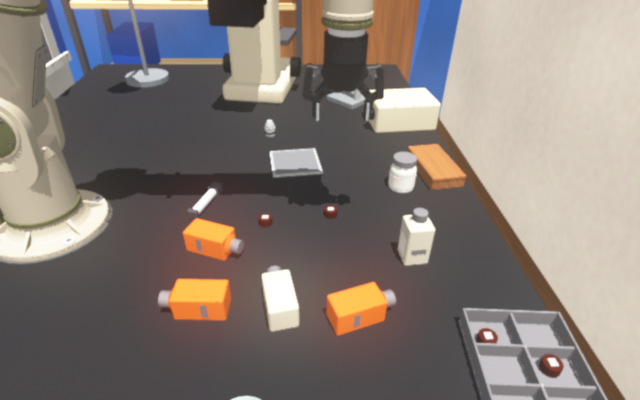

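The side view shows the fallen white bottle at about (281,300), cap at (273,271), with three orange look-alikes around it. The plate is at (296,162), the twin at (416,238) and the jar at (403,172). In the scene view the bottle, at (260,132), is partly hidden by the gripper.

```bash
python3 - <<'E'
s=open('h.py').read()
s=s.replace("    if fn:","    info=dict(info); r=np.array(info['rotation'])\n    if r.size==3: info['rotation']=Rotation.from_euler('xyz',r).as_matrix()\n    if fn:",1).replace("import numpy as np, cv2","import numpy as np, cv2\nfrom scipy.spatial.transform import Rotation")
open('h.py','w').write(s)
E
python3 - <<'E'
from h import *
def comp(im,d,i,box,lo,hi,zlo,zhi,name):
    P=cloud(i,d); hsv=cv2.cvtColor(im,cv2.COLOR_RGB2HSV)
    m=(cv2.inRange(hsv,lo,hi)>0)&(d>0)&(P[...,2]>zlo)&(P[...,2]<zhi)
    b=np.zeros_like(m); b[box[1]:box[3],box[0]:box[2]]=1; m&=b
    p=P[m]; r=cv2.minAreaRect(p[:,:2].astype(np.float32)*1000)
    print(name,m.sum(),'rect mm',np.round(r[0],1),np.round(r[1],1),round(r[2],1),'mean',np.round(p.mean(0),3),'z',np.round(np.percentile(p[:,2],[2,50,98]),3))
A=(0,0,0);
im,d,i=grab('side')
print('bench z',cloud(i,d)[230:240,330:350,2].mean())
comp(im,d,i,(255,265,305,332),(0,0,110),(180,70,255),.042,.07,'bottle top side')
comp(im,d,i,(255,260,300,285),(0,0,40),(180,90,255),.008,.045,'bottle cap side')
comp(im,d,i,(262,145,330,180),(0,0,60),(180,90,255),.002,.02,'plate side')
comp(im,d,i,(395,205,440,270),(0,0,40),(180,90,255),.1,.14,'twin cap side')
comp(im,d,i,(380,145,420,195),(0,0,40),(180,90,255),.075,.1,'jar lid side')
for n,b in(('o1',(180,215,245,265)),('o2',(155,275,235,325)),('o3',(322,280,400,335))): comp(im,d,i,b,(3,150,80),(25,255,255),.042,.07,n)
im,d,i=grab('scene')
comp(im,d,i,(395,220,500,312),(0,0,60),(180,90,255),.002,.02,'plate scene')
comp(im,d,i,(236,108,285,155),(0,0,110),(180,70,255),.042,.07,'bottle scene')
comp(im,d,i,(185,195,235,258),(0,0,40),(180,90,255),.1,.14,'twin cap')
comp(im,d,i,(280,290,325,352),(0,0,40),(180,90,255),.075,.1,'jar lid')
E
```

```text
bench z 0.002707986996057946
bottle top side 1279 rect mm [ 506.7 -248.6] [50.3 91.9] 11.1 mean [ 0.507 -0.255  0.049] z [0.044 0.05  0.052]
bottle cap side 72 rect mm [ 484.1 -196.1] [52.3 23. ] 49.8 mean [ 0.493 -0.189  0.036] z [0.03  0.037 0.04 ]
plate side 1241 rect mm [532.3 255.7] [178.1 179.6] 89.2 mean [0.532 0.244 0.006] z [0.003 0.006 0.008]
twin cap side 188 rect mm [ 767.5 -126.1] [26.9 26.9] 84.1 mean [ 0.766 -0.129  0.11 ] z [0.101 0.113 0.115]
jar lid side 289 rect mm [797.8 127.5] [58.4 54.8] 65.4 mean [0.796 0.123 0.083] z [0.076 0.084 0.086]
o1 857 rect mm [363.6 -89.7] [51.8 92.6] 67.4 mean [ 0.364 -0.094  0.049] z [0.043 0.049 0.052]
o2 1362 rect mm [ 371.2 -245. ] [51.9 92.8] 87.3 mean [ 0.374 -0.249  0.049] z [0.043 0.049 0.052]
o3 1391 rect mm [ 636.2 -271.5] [92.6 50.9] 19.2 mean [ 0.634 -0.275  0.049] z [0.043 0.049 0.052]
plate scene 4343 rect mm [531.3 250.7] [133.3 131.4] 6.9 mean [0.534 0.253 0.006] z [0.003 0.006 0.008]
bottle scene 430 rect mm [ 507.  -254.3] [52.8 71.7] 10.3 mean [ 0.513 -0.258  0.049] z [0.043 0.049 0.052]
twin cap 222 rect mm [ 765.7 -121.6] [29.2 26.7] 21.8 mean [ 0.768 -0.12   0.111] z [0.102 0.112 0.116]
jar lid 1006 rect mm [797.  131.3] [55.4 55.8] 24.7 mean [0.798 0.133 0.084] z [0.077 0.084 0.086]
```

The two views agree to within 5 mm. The bottle is at (0.507,-0.250), cap heading about 101°, and the plate centre is at (0.532,0.251). My plan is to tilt the tool at the pick so that after the 90° turn it still slopes downward. Next I check IK over tilt and yaw.

```bash
cat >> h.py <<'E'
# bottle frame: z = cap, x = face normal that is up at pick, y = z x x
B=np.array([.507,-.2495,.025]); PLATE=np.array([.532,.2515,.006])
def Rb_pick(h):
    z=np.array([np.cos(h),np.sin(h),0]); x=np.array([0,0,1.]); return np.stack([x,np.cross(z,x),z],1)
def Rb_place(psi):  # x (towards gripper) horizontal, heading psi+pi, so tool approaches along psi
    x=-np.array([np.cos(psi),np.sin(psi),0]); z=np.array([0,0,1.]); return np.stack([x,np.cross(z,x),z],1)
def tool_in_bottle(th,s,off=.015,up=.005):
    z=np.array([-np.cos(th),0,-np.sin(th)]); y=np.array([0,s,0.]); R=np.stack([np.cross(y,z),y,z],1)
    return R, np.array([up,0,off])+.019*z
def tcp(Rb,pb,th,s,**k):
    R,t=tool_in_bottle(th,s,**k); return pb+Rb@t, Rotation.from_matrix(Rb@R).as_euler('xyz')
E
python3 - <<'E'
from h import *
H=np.radians(101); up=np.array([0,0,1])
lo=np.array([-2.95,-.25,-1.52,.18,-1.44,.02,-3.01]);hi=np.array([2.95,2.06,1.56,2.33,4.58,2.06,3.01])
mar=lambda q: np.min(np.minimum(q-lo,hi-q))
def ik(p,o):
    try: q=arm.solve_ik(p,o)
    except arm.PlanningError: q=None
    return None if q is None else np.array(q)
for th in np.radians([20,30,40,50]):
  for s in(1,-1):
    q=[ik(*tcp(Rb_pick(H),B+dz*up,th,s)) for dz in(0,.15)]
    print(round(np.degrees(th)),s,'pick',[None if a is None else round(mar(a),2) for a in q])
    for psi in range(-180,180,20):
      c=PLATE+[0,0,.045]; q=[ik(*tcp(Rb_place(np.radians(psi)),c+dz*up,th,s)) for dz in(0,.12)]
      if all(a is not None for a in q): print('   psi',psi,[round(mar(a),2) for a in q],np.round(q[0],2))
E
```

```text
20 1 pick [np.float64(0.35), np.float64(0.42)]
   psi -100 [np.float64(0.08), np.float64(0.04)] [-1.02  1.24  0.48  0.93  0.32  1.98  2.34]
   psi -80 [np.float64(0.05), np.float64(0.04)] [-0.68  1.09 -0.42  1.23  1.06  2.01  2.06]
   psi -60 [np.float64(0.13), np.float64(0.08)] [-0.57  1.01 -0.64  1.54  1.34  1.93  2.04]
   psi -40 [np.float64(0.32), np.float64(0.21)] [-0.57  0.88 -0.64  1.85  1.52  1.74  2.04]
   psi -20 [np.float64(0.16), np.float64(0.17)] [-1.3   0.66  0.24  2.17  1.51  1.07  1.93]
   psi 60 [np.float64(0.0), np.float64(0.01)] [-0.81  0.9   0.9   2.33  4.06  1.66  1.05]
   psi 80 [np.float64(0.07), np.float64(0.1)] [ 0.37  0.72 -0.34  2.01 -1.37  1.03  1.08]
   psi 100 [np.float64(0.43), np.float64(0.4)] [ 0.3   0.84 -0.31  1.71 -1.01  1.26  0.89]
   psi 120 [np.float64(0.52), np.float64(0.41)] [ 0.19  0.98 -0.29  1.4  -0.77  1.54  0.81]
   psi 140 [np.float64(0.23), np.float64(0.13)] [ 0.06  1.13 -0.3   1.08 -0.59  1.83  0.79]
20 -1 pick [np.float64(0.11), np.float64(0.12)]
   psi -100 [np.float64(0.01), np.float64(0.04)] [-0.88  1.2   0.15  0.92  0.54  2.05 -0.
[... 7565 characters left out ...]
p.float64(0.13)] [-0.91  0.21  0.35  2.32  2.13  0.1  -0.77]
   psi 40 [np.float64(0.08), np.float64(0.13)] [ 0.57  0.41 -1.04  2.25  1.54  0.11  0.46]
   psi 60 [np.float64(0.2), np.float64(-0.0)] [ 0.85  0.73 -1.28  2.13  0.62  0.3   1.9 ]
   psi 80 [np.float64(0.06), np.float64(0.11)] [-0.86  0.59  0.9   2.02 -1.38  1.16 -2.48]
   psi 100 [np.float64(0.47), np.float64(0.35)] [-0.35  0.56  0.3   1.8  -0.97  1.15 -2.47]
   psi 120 [np.float64(0.62), np.float64(0.53)] [-0.34  0.68  0.28  1.58 -0.82  1.37 -2.34]
   psi 140 [np.float64(0.51), np.float64(0.33)] [-0.35  0.8   0.25  1.36 -0.67  1.55 -2.2 ]
   psi 160 [np.float64(0.35), np.float64(0.17)] [-0.38  0.89  0.2   1.17 -0.51  1.71 -2.04]
```

```bash
cat >> h.py <<'E'
TH=np.radians(35); H=np.radians(101); UP=np.array([0,0,1.])
E
python3 - <<'E'
from h import *
p,o=tcp(Rb_pick(H),B+.12*UP,TH,1); print(np.round(p,3),np.round(o,3))
arm.move_pose(p,o); arm.set_gripper(.075)
s=arm.sense(); print(s['time'],np.round(s['qpos'],2),np.round(s['position'],4),s['finger_gap'],np.round(s['force'],1))
a=grab('side')[0]; b=grab('wrist')[0]
cv2.imwrite('pics/pre.png',cv2.resize(np.vstack([a,b]),(480,600))[:,:,::-1])
E
```

```text
[ 0.506 -0.245  0.134] [3.142 0.611 1.763]
1.5583 [-0.12  0.2   0.16  1.99  0.72  0.93 -0.21] [ 0.5069 -0.2452  0.1348] 0.07488637251187022 [ 0.3 -0.9  0.3]
```

View pics/pre.png

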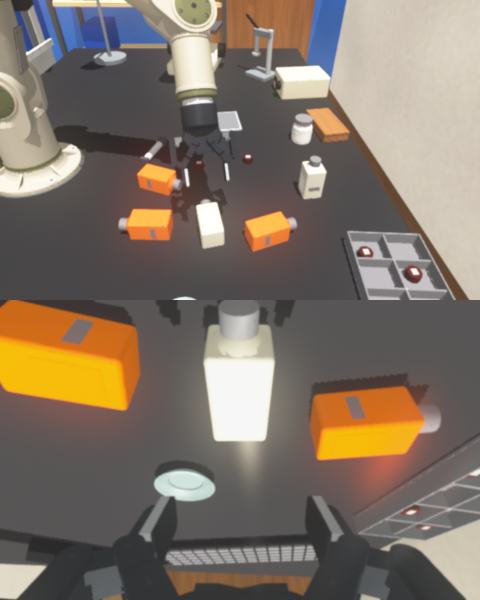

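In the wrist view the bottle (column about 239) sits on the midline between the fingers (about 238) and is straight, with both neighbours clear. Descending, gripping and lifting.

Run:
```python
from h import *
def rep(t):
    s=arm.sense(); print(t,round(s['time'],2),np.round(s['position'],4),round(s['finger_gap'],4),np.round(s['force'],1),np.round(s['finger_force'],1))
p,o=tcp(Rb_pick(H),B,TH,1)
arm.move_straight(p+.04*UP,.12); rep('above')
arm.move_straight(p,.06); rep('down')
arm.set_gripper(.035); rep('grip')
arm.move_straight(p+.04*UP,.08); arm.move_straight(p+.22*UP,.15); rep('lift')
a=grab('side')[0]; b=grab('wrist')[0]
cv2.imwrite('pics/lift.png',cv2.resize(np.vstack([a,b]),(480,600))[:,:,::-1])
```

```text
above 2.48 [ 0.5066 -0.2455  0.0549] 0.0753 [ 0.1  0.1 -0.4] 0.0
down 3.29 [ 0.5063 -0.2455  0.0145] 0.0755 [ 0.7  0.2 -0.1] 0.0
grip 3.64 [ 0.5066 -0.2454  0.015 ] 0.0492 [-2.3  2.4  6.1] 62.6
lift 5.64 [ 0.5056 -0.2454  0.2333] 0.0493 [-0.3 -0.  -2.6] 62.2
```

View pics/lift.png

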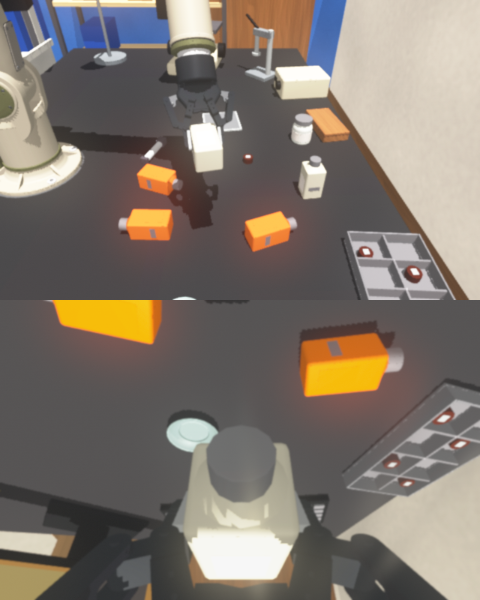

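The bottle is held (gap 49 mm, 62 N). In the wrist view the cap is at about (240,460). I'm checking from the depth whether it pivoted in the grip.

Run:
```python
from h import *
s=arm.sense(); print(np.round(s['position'],4))
for n in('side','wrist'):
    im,d,i=grab(n); P=cloud(i,d); b=cv2.GaussianBlur(P,(5,5),0)
    N=np.cross(np.roll(b,-2,1)-np.roll(b,2,1),np.roll(b,-2,0)-np.roll(b,2,0)); N/=np.linalg.norm(N,axis=2,keepdims=True)+1e-9
    c=B+.22*UP-[.001,0,0]; hsv=cv2.cvtColor(im,cv2.COLOR_RGB2HSV)
    m=(np.linalg.norm(P-c,axis=2)<.085)&(d>0)&(hsv[...,2]>110)&(hsv[...,1]<90)
    N[(N*(np.array(i['eye'])-P)).sum(2)<0]*=-1
    v=N[m].astype(np.float32); print(n,m.sum(),'exp up',UP,'axis',np.round(Rb_pick(H)[:,2],2))
    _,l,ce=cv2.kmeans(v,3,None,(3,30,1e-4),5,cv2.KMEANS_PP_CENTERS)
    for k in range(3):
        q=P[m][l[:,0]==k]; mu=np.median(q,0); q=q[np.linalg.norm(q-mu,axis=1)<.05]
        _,S,V=np.linalg.svd(q-q.mean(0),full_matrices=False); print(len(q),np.round(ce[k],2),'mean',np.round(q.mean(0),3),'svd n',np.round(V[2],3),'thick mm',round(S[2]/len(q)**.5*1000,1))
```

```text
[ 0.5057 -0.2454  0.2334]
side 2726 exp up [0. 0. 1.] axis [-0.19  0.98  0.  ]
915 [ 0.35 -0.71 -0.08] mean [ 0.516 -0.291  0.246] svd n [ 0.155 -0.983  0.095] thick mm 4.3
1176 [0.05 0.06 0.93] mean [ 0.507 -0.251  0.268] svd n [ 0.004  0.009 -1.   ] thick mm 2.2
354 [-0.82 -0.33  0.06] mean [ 0.491 -0.273  0.251] svd n [-0.705 -0.598  0.381] thick mm 10.5
wrist 24557 exp up [0. 0. 1.] axis [-0.19  0.98  0.  ]
8539 [0.04 0.08 0.93] mean [ 0.502 -0.217  0.265] svd n [-0.021  0.209  0.978] thick mm 5.0
10266 [ 0.11  0.78 -0.02] mean [ 0.503 -0.198  0.255] svd n [-0.262 -0.823 -0.504] thick mm 10.2
4341 [-0.75  0.38  0.14] mean [ 0.486 -0.206  0.253] svd n [ 0.714 -0.403 -0.572] thick mm 7.8
```

No pivot: the top face is level and at the expected height. Moving to above the plate with the cap turned up.

Run:
```python
from h import *
c=PLATE+[0,0,.045]
p,o=tcp(Rb_place(np.radians(110)),c+.16*UP,TH,1); print(np.round(p,3),arm.solve_ik(p,o))
arm.move_pose(p,o); s=arm.sense(); print(round(s['time'],2),np.round(s['position'],4),round(s['finger_gap'],4),np.round(s['force'],1),s['finger_force'])
a=grab('side')[0]; b,d,i=grab('scene')
cv2.imwrite('pics/preplace.png',cv2.resize(np.vstack([a,b]),(480,600))[:,:,::-1])
# bottle cap (upper disc) in scene depth: expected centre PLATE xy, z=.006+.114+.16
P=cloud(i,d); m=(np.abs(P-(c+.225*UP))<[.03,.03,.012]).all(2)&(d>0)
print('cap',m.sum(),np.round(np.median(P[m],0),3) if m.sum() else '', 'exp',c+.229*UP)
```

```text
[0.528 0.261 0.215] [-0.08038017  0.51981551  0.07378028  1.56528145 -0.91929049  1.53643413
  0.61280558]
7.6 [0.5283 0.2609 0.2148] 0.0494 [ 0.1 -0.4 -2.7] 62.45278716087341
cap 384 [0.537 0.254 0.279] exp [0.532  0.2515 0.28  ]
```

View pics/preplace.png

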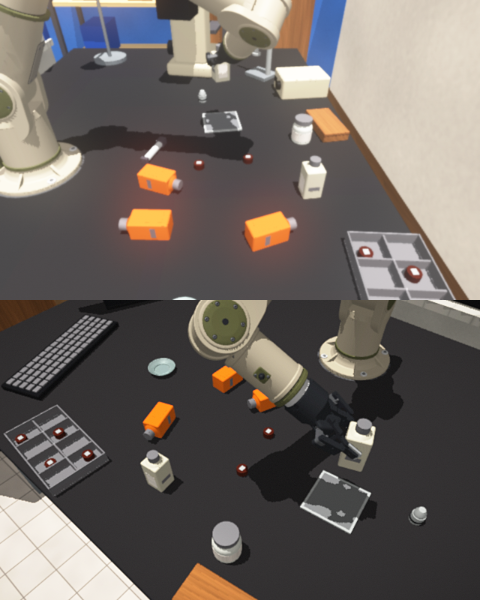

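The bottle hangs upright in the gripper above the plate, in the scene view at about (360,440). The cap is measured within 5 mm of where I expected it. The twin and jar are untouched. Lowering now, slowing down until contact.

Run:
```python
from h import *
c=PLATE+[0,0,.045]
f=lambda: np.array(arm.sense()['force'])
p,o=tcp(Rb_place(np.radians(110)),c,TH,1)
arm.move_straight(p+.03*UP,.12); arm.move_straight(p+.006*UP,.04); arm.pause(.2); f0=f()
for dz in np.arange(.005,-.0041,-.001):
    arm.move_straight(p+dz*UP,.02); arm.pause(.05)
    df=f()-f0
    if df[2]>3: break
s=arm.sense(); print('stop dz',dz,np.round(df,1),np.round(s['position']-p,4),round(s['time'],2),s['finger_force'])
arm.pause(.2); arm.set_gripper(.075); arm.pause(.2)
s=arm.sense(); z=np.array([np.cos(np.radians(110))*np.cos(TH),np.sin(np.radians(110))*np.cos(TH),-np.sin(TH)])
arm.move_straight(np.array(s['position'])-.12*z,.1); s=arm.sense(); print(round(s['time'],2),np.round(s['force'],1),s['finger_gap'])
a=grab('side')[0]; b,d,i=grab('scene')
cv2.imwrite('pics/placed.png',cv2.resize(np.vstack([a,b]),(480,600))[:,:,::-1])
P=cloud(i,d); m=(np.abs(P-(c+.069*UP))<[.05,.05,.008]).all(2)&(d>0)
print('cap',m.sum(),np.round(np.median(P[m],0),3) if m.sum() else '', 'exp',c+.069*UP)
```

```text
stop dz -0.001 [-0.2 -1.   4.9] [ 0.0001  0.0001 -0.0007] 11.98 62.723286151885986
14.11 [-0.   0.3  0.2] 0.07498669413892128
cap 215 [0.534 0.254 0.119] exp [0.532  0.2515 0.12  ]
```

View pics/placed.png

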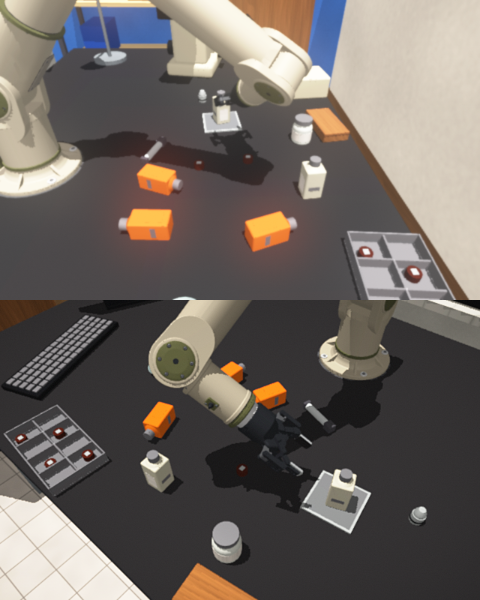

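The bottle stands upright mid-plate, in the scene view at about (341,490), with the cap at the right height. The gripper is clear, and the twin and jar are where they were.

```bash
python3 -c "
from bench import arm
arm.pause(.3); print(arm.hand_in())"
```

```text
the job is handed in; nothing more can be done
None
```

The bottle stands cap up on the plate, about 3 mm from its centre by camera, and is released; the other bottle and the jar look unmoved in the last pictures, and I handed the job in at about 14.5 s (no verdict was returned).

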